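# Top up the muffin stand and put its glass dome back

## Robot

A 6-joint arm with a two-finger parallel gripper is mounted at the origin on the work surface. World frame = base frame: x ahead of the robot, y to its left, z up, the work surface at z = 0. Lengths are in mm, angles in rad, forces in N, time in s.
With the tool pointing down it reaches from about 325 to 850 mm from the base axis. Payload 15.5 kg.
Tool frame: the origin (TCP) lies at the very end of the fingers, on their centre line; the grasp point (between the pads) lies manip.grip_depth behind it (manip.grip_depth is the distance from the TCP to the grasp point, in mm); z points along the fingers, y is the line along which they close (so a half turn about z gives the same grasp; the last joint's range is limited). The gripper opens to 91 mm and grips with 3 to 60 N. Pads are 32 mm wide; open, the fingers measure 118 mm over their backs; the gripper's body (76 mm by 178 mm) begins 60 mm behind the grasp point.
Start: joints at [1.206, 0.494, 1.345, -0, 1.302, -0.096], TCP at [165.979, 602.559, 213.915] pointing down, gripper open.
Joint ranges: [-2.91, 2.91], [-0.82, 2.16], [0.22, 2.67], [-1.22, 4.37], [0.12, 2.79], [-3.08, 3.08]. Speed limits (rad/s): [1.89, 1.89, 2.57, 3.01, 3.01, 3.01].

## Interface

Orientations are given as a unit quaternion [x, y, z, w].
In Python, from bench import manip gives the robot as it stands.
- The arm moves only by the tool arm_command, never from a script. Its argument "rows" is one flat list of numbers, 7 for each row, row after row: the opening, from 0 (shut) to 1 (fully open), then the shift along the tool's x, y, z scaled (see below), then the turn, a rotation vector about the tool's x, y, z scaled (see below). A call has 1 to 12 rows; each row shifts and turns the commanded pose from where the row before left it, along the tool's axes as they then stand; what a row does not reach is not made up. The controller multiplies each number of a shift by 50 mm and each number of a turn by 120 degrees. A row lasts 1/10 s, in which the tool goes at most 50 mm and 8.59 degrees, less where a joint would pass 70% of its speed; a pose out of reach is approached as far as the arm can. A call with a number of a shift or a turn outside -1 to 1 is refused whole. A call with a gripper value outside its range is refused whole. The fingers move at their own pace and stop on an object; "grip_force" is the grip in N (left out, the last holds). Time passes only in rows, so rows that do not move let the fingers close. It gives the time, the measured TCP pose, the force, the opening and the grip force at its end, in the units of the state.
- manip.read_state(): the state, without advancing time (a new reading comes with each control period).
- manip.read_camera(name): name is "scene" or "top" or "wrist"; returns a dict with "frame" (420x560x3 uint8, red, green, blue), "depth" (420x560 float32, mm along the optical axis (not along the pixel's ray), 0 where there is no reading), "fx", "fy", "cx", "cy" (pixels), "position" and "attitude" of the camera in the world. Camera axes: x right, y up, looking along -z (the intrinsics and any distortion apply to the point x, -y, -z); pixel columns grow to the right and rows downward; lengths in mm; the calibration is good to about 2 mm. A picture is of the moment at which its call begins.
- manip.sign_off(): hands the job in; it is judged then, once.
The state is a dict: "clock": time; "q": joint angles; "qvel": joint speeds; "tau": joint torques, N m; "tcp_pos": TCP position; "orientation": TCP orientation; "ft_force": force on the tool from outside, world axes, zero at the start; "wrist_torque": the same for the moment, N m; "opening": finger opening in mm; "finger_force": force on a finger pad.
Only numpy, scipy, OpenCV 4.12 (cv2) and the standard library are available. Lean on these libraries where they do the work, as an engineer would, in place of code of your own. Each camera call takes 0.05 s, during which the arm holds its last target. There are 200 camera calls.

## Task

Top up the cake stand: lift the glass dome off by its knob and rest it on the round serving tray, then set the fresh muffin from the small plate upright on the stand beside the one already there, both well in from the lip so that they fit under the glass. Put the dome back over both muffins so that it sits level on the stand, all round inside the raised lip. Handle the glass gently, never dropping it, banging it down or pressing it on the muffins, and do not shift the first muffin, the stand or the other things on the counter.

Things in the scene. Friction and masses are not known exactly. Their poses are not given: they have to be found in the camera images.
- stand: White ceramic cake stand, loose, 1.8 kg, stands on the counter. Origin: centre of its underside (counter height), z up; it is round, so its yaw does not matter. A foot carries a flat round plate of 226 mm diameter whose upper face is 60 mm above the origin; a lip round its edge rises 8 mm above that face and is 210 mm across inside.
- stand_seat (a point): Centre of the upper face of the stand's plate, where the dome and the muffins stand; 60 mm above the stand's origin.
- dome: Clear glass dome with a wooden knob, loose, about 0.55 kg; at the start it covers the stand. Origin: centre of its lower edge, z up. The edge is 200 mm across outside, 188 mm inside (5 mm play all round inside the stand's lip); the wall is upright to 75 mm, then curves in to the crown at 125 mm. The knob stands on the crown; its top is at 168 mm.
- dome_knob (a point): Middle of the knob's head, on the dome's axis, 154 mm above its origin: the place to grip. The head is an upright cylinder of 34 mm diameter, 20 mm high, on a thin stem.
- muffin_old: Muffin already on the stand under the dome, about 45 mm from its centre in any direction; leave it there. Same shape as the fresh one. Origin: centre of its underside, z up.
- muffin_new: The fresh muffin, on the small plate, 65 g. Origin: centre of its underside, z up; round, so yaw does not matter. A pleated paper case, 45 mm across at the foot, widening to 56 mm at 36 mm; the crown is an upright band of 62 mm diameter from 34 to 46 mm above the origin (grip it there), its rounded top is at 62 mm.
- plate: White dessert plate, 150 mm diameter, rim 16 mm high, loose, on which the fresh muffin stands (inner floor 6 mm above the counter). Origin: centre of its underside.
- tray: Empty round serving tray with a dark non-slip floor and steel edge, loose, 0.55 kg. Origin: centre of its underside, z up. The floor is 4 mm above the counter and flat over a diameter of 254 mm; the edge is 15 mm high, 270 mm across.
- cup: Bystander: white coffee cup on its saucer, 116 mm across, 61 mm high. Origin: centre of its underside.
- sugar: Bystander: glass sugar shaker with steel top, 68 mm diameter, 140 mm high. Origin: centre of its underside.
- jug: Bystander: steel milk jug, 84 mm diameter, 100 mm high, handle reaching 68 mm from the axis. Origin: centre of its underside.
- tamper: Bystander: coffee tamper standing on its 58 mm steel base, wooden handle up, 92 mm high. Origin: centre of its underside.
- napkins: Bystander: steel napkin holder, 105 x 120 mm, 98 mm high. Origin: centre of its underside.
- spoon: Bystander: teaspoon, 130 mm long, lying on the counter. Origin: centre of its underside.
Mind the look-alikes: they are no part of the job. Leave any green look-alike of the muffin_new alone.

How it is judged:
By the outcome, as a careful person would: the job done as asked, in the order asked, and still so for the second after the job is handed in, with the robot touching nothing.
It also fails if it takes over 72 s, if anything falls off the work surface, if the arm or the gripper's body presses on something with over 40 N, if the wrist force passes 120 N, or if a joint passes its speed limit or range.

## Working session

There is one attempt and no reset: what is moved stays moved. The work goes in short steps, Python scripts to look and compute and a tool call to move; the robot and the scene stay as the last step left them, time stands still between calls to the robot, and variables do not carry over. Pictures are saved under pics/ and viewed, at most 10 in all, crops included, and the job is handed in when it is done.

Besides the shell and the picture viewer there is one more tool, called after ">>>" as name(argument=value, ...) on one line, values as JSON. arm_command: Moves the arm, as the interface text tells. Its arguments: {"type":"object","properties":{"rows":{"type":"array"},"grip_force":{"type":"number"}},"required":["rows"]}

```bash
mkdir -p pics; cat > h.py <<'E'
import numpy as np,cv2
from scipy.spatial.transform import Rotation as R
from bench import manip
def shot(n):
    return manip.read_camera(n)
def att(c):
    a=np.array(c['attitude'],float)
    return R.from_quat(a).as_matrix() if a.size==4 else a.reshape(3,3)
def pts(c):
    d=c['depth'];v,u=np.mgrid[:d.shape[0],:d.shape[1]]
    P=np.stack([(u-c['cx'])/c['fx']*d,-(v-c['cy'])/c['fy']*d,-d],-1)
    return P@att(c).T+np.array(c['position'])
def ray(c,u,v,z):
    r=att(c)@np.array([(u-c['cx'])/c['fx'],-(v-c['cy'])/c['fy'],-1]);p=np.array(c['position'])
    return p+r*(z-p[2])/r[2]
def save(c,n,crop=None,s=1):
    f=c['frame'][:,:,::-1]
    if crop: u0,v0,u1,v1=crop; f=f[v0:v1,u0:u1]
    cv2.imwrite('pics/'+n,cv2.resize(f,None,fx=s,fy=s,interpolation=cv2.INTER_CUBIC))
E
python3 - <<'E'
from h import *
import pickle
c=shot('top');save(c,'top.png',s=1.4);pickle.dump(c,open('top.pkl','wb'))
print({k:c[k] for k in c if k not in('frame','depth')})
c=shot('scene');save(c,'scene.png',s=1.4);pickle.dump(c,open('scene.pkl','wb'))
print({k:c[k] for k in c if k not in('frame','depth')})
print(manip.grip_depth,manip.read_state())
E
```

```text
{'fx': 473.0531967657442, 'fy': 473.0531967657442, 'cx': 279.84015413246857, 'cy': 206.54795549210127, 'position': array([ 394.55572703,  -91.93272397, 1271.03272488]), 'attitude': array([-0.05603697,  0.05554182,  0.71209997, -0.69763071])}
{'fx': 451.1898997639124, 'fy': 451.1898997639124, 'cx': 274.38009878401704, 'cy': 207.5296962237814, 'position': array([1250.5061586 , -186.29846424,  999.13963937]), 'attitude': array([0.25496997, 0.22505479, 0.61096161, 0.7148892 ])}
18.8 {'clock': 0.1, 'q': array([ 1.20648286e+00,  4.94171824e-01,  1.34604452e+00,  3.52224624e-06,
        1.30243447e+00, -9.54912273e-02]), 'qvel': array([ 8.75499529e-04, -1.66180709e-03, -2.99419350e-03, -1.45101851e-03,
       -1.59643700e-03, -6.19557218e-05]), 'tau': array([ 2.02570671e-03, -8.80238414e+01, -3.82546878e+01,  7.08935363e-02,
        4.83456929e-02, -2.86345838e-06]), 'tcp_pos': array([165.87769582, 602.26592348, 213.37464395]), 'orientation': array([ 1.34007210e-01,  9.90980216e-01, -5.14769791e-04, -1.22220625e-04]), 'ft_force': array([-0.13649194, -0.56574676,  0.28505304]), 'wrist_torque': array([-0.02956097, -0.0004455 ,  0.03861816]), 'finger_force': 0.0, 'opening': 91.39247277542829}
```

View pics/top.png

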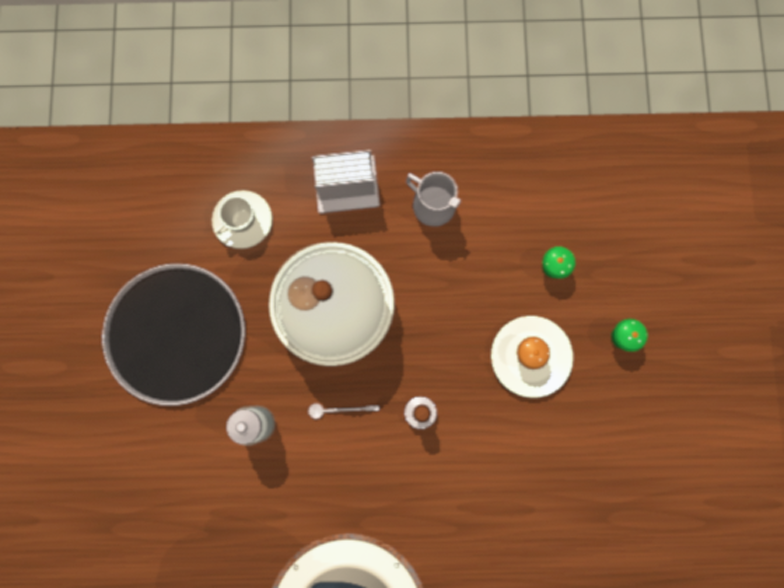

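View pics/scene.png

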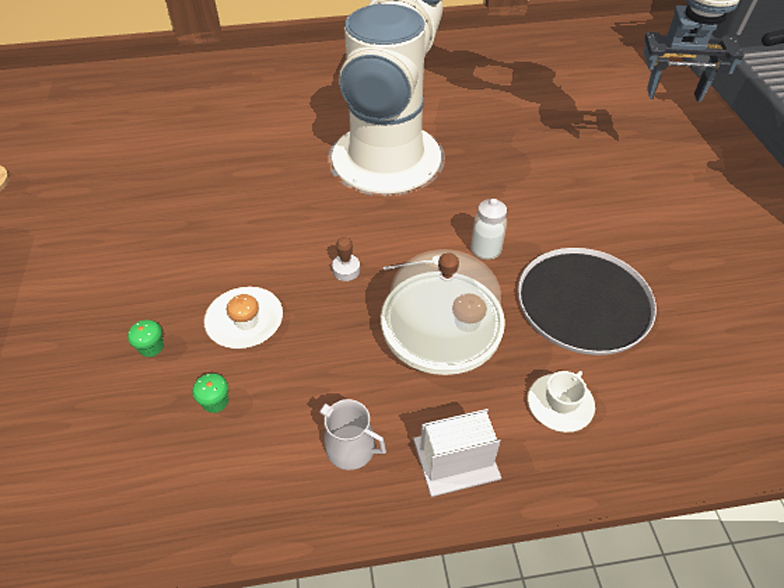

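The top view shows the stand at (331,303), knob at (321,290), old muffin at (304,293), tray at (174,335) and orange muffin at (533,352) on its plate. The green look-alikes are at (559,262) and (630,335).

```bash
python3 - <<'E'
from h import *
import pickle
c=pickle.load(open('top.pkl','rb'));s=pickle.load(open('scene.pkl','rb'))
r=lambda c,u,v,z:ray(c,u/1.4,v/1.4,z).round(0)[:2]
print('stand lip',r(c,331.5,303.5,68),'knob228',r(c,321,289,228),'scene knob214',r(s,448,264,214))
print('old',r(c,304,292,115),'tray',r(c,174,335,10),'new',r(c,533,352,50),'plate',r(c,532,357,14))
print('sugar',r(c,242,426,140),'tamper',r(c,422,413,85),'spoon',r(c,316,411,3),r(c,379,408,3),'cup',r(c,242,219,15),'jug',r(c,438,187,100),'nap',r(c,344,168,98),'green',r(c,559,262,50),r(c,630,335,50))
P=pts(c)
def fit(zlo,zhi,x,y,rad):
    m=(abs(P[...,2]-(zlo+zhi)/2)<(zhi-zlo)/2)&(np.hypot(P[...,0]-x,P[...,1]-y)<rad)&(c['depth']>0)
    q=P[m];
    if len(q)<5: return len(q)
    return len(q),cv2.minEnclosingCircle(q[:,:2].astype(np.float32)),q[:,2].max()
sx,sy=r(c,331.5,303.5,68)
print('stand',fit(50,75,sx,sy,130)); kx,ky=r(c,321,289,228)
print('knob',fit(205,240,kx,ky,40))
nx,ny=r(c,533,352,50);print('new',fit(35,80,nx,ny,45))
tx,ty=r(c,174,335,10);print('tray',fit(9,30,tx,ty,150))
E
```

```text
stand lip [562.  18.] knob228 [563.  20.] scene knob214 [564.  19.]
old [577.  62.] tray [515. 324.] new [ 467. -350.] plate [ 459. -355.]
sugar [348. 163.] tamper [ 362. -142.] spoon [367.  54.] [370. -64.] cup [740. 197.] jug [ 769. -182.] nap [810.  -9.] green [ 634. -408.] [ 494. -531.]
stand (964, ((564.246337890625, 20.292455673217773), 114.18930053710938), np.float64(74.87490771497437))
knob (189, ((563.5856323242188, 20.966716766357422), 17.083179473876953), np.float64(231.78921778117865))
new (460, ((466.3869323730469, -349.30267333984375), 31.141735076904297), np.float64(72.19659948746562))
tray (799, ((519.5196533203125, 326.00250244140625), 135.47853088378906), np.float64(21.236050986359032))
```

>>> arm_command(rows=[1, -0.45, -0.38, -0.1, 0, 0, 0, 1, -0.45, -0.38, -0.1, 0, 0, 0, 1, -0.45, -0.38, -0.1, 0, 0, 0, 1, -0.45, -0.38, -0.1, 0, 0, 0, 1, -0.45, -0.38, -0.1, 0, 0, 0, 1, -0.45, -0.38, -0.1, 0, 0, 0, 1, -0.45, -0.38, -0.1, 0, 0, 0, 1, -0.45, -0.38, -0.1, 0, 0, 0, 1, -0.45, -0.38, -0.1, 0, 0, 0, 1, -0.45, -0.38, -0.1, 0, 0, 0, 1, -0.45, -0.38, -0.1, 0, 0, 0, 1, -0.45, -0.38, -0.1, 0, 0, 0])

```text
clock: 1.3
tcp_pos: [366.1, 309.9, 273.9]
orientation: [0.134, 0.991, -0.0, -0.0]
ft_force: [0.2, 0.6, -0.3]
opening: 91.2
finger_force: 0.0
```

>>> arm_command(rows=[1, -0.45, -0.38, 0, 0, 0, 0, 1, -0.45, -0.38, 0, 0, 0, 0, 1, -0.45, -0.38, 0, 0, 0, 0, 1, -0.45, -0.38, 0, 0, 0, 0, 1, -0.45, -0.38, 0, 0, 0, 0, 1, -0.45, -0.38, 0, 0, 0, 0, 1, -0.45, -0.38, 0, 0, 0, 0, 1, -0.45, -0.38, 0, 0, 0, 0, 1, -0.45, -0.38, 0, 0, 0, 0, 1, -0.45, -0.38, 0, 0, 0, 0, 1, -0.4, -0.38, 0, 0, 0, 0, 1, 0, 0, 0, 0, 0, 0])

```text
clock: 2.5
tcp_pos: [547.7, 42.0, 273.4]
orientation: [0.135, 0.991, -0.0, -0.0]
ft_force: [0.4, 0.4, 1.0]
opening: 91.2
finger_force: 0.0
```

```bash
cat >> h.py <<'E'
def to(x,y,z):
    s=manip.read_state();M=R.from_quat(s['orientation'])
    yaw=np.degrees(np.arctan2(*M.as_matrix()[[1,0],1]))
    print('t',s['clock'],'tcp',s['tcp_pos'].round(1),'yawY',yaw.round(1),'F',s['ft_force'].round(1),'op',round(s['opening'],1),'q',s['q'].round(2))
    print('units',(M.inv().apply(np.array([x,y,z])-s['tcp_pos'])/50).round(3), 'tool z',M.as_matrix()[:,2].round(3))
E
python3 - <<'E'
from h import *
c=shot('wrist');save(c,'w1.png');P=pts(c)
m=(abs(P[...,2]-218)<14)&(np.hypot(P[...,0]-563,P[...,1]-20)<40)
q=P[m];print(len(q),q.min(0),q.max(0)) if m.any() else 0
v,u=np.nonzero(m);print(u.min(),u.max(),v.min(),v.max()) if m.any() else 0
to(563.5,20.5,196)
E
```

```text
1526 [546.77631117   2.15838693 204.8987982 ] [571.18143545  34.96868876 229.12025556]
223 273 227 262
t 2.55 tcp [546.8  43.4 273.4] yawY 74.5 F [0.1 0.4 0.7] op 91.3 q [-0.03  0.33  1.45 -0.    1.36 -1.33]
units [-0.446 -0.351  1.549] tool z [-0.001 -0.    -1.   ]
```

View pics/w1.png

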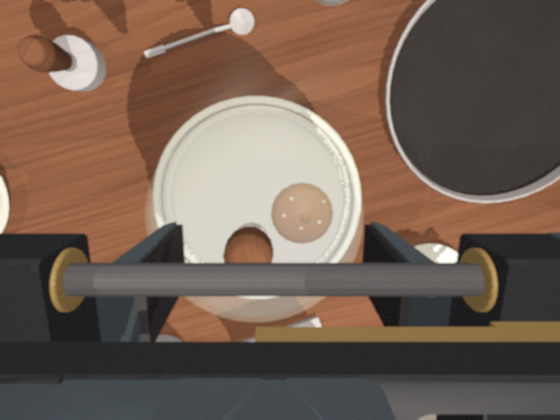

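>>> arm_command(rows=[1, -0.23, -0.185, 0, 0, 0, 0, 1, -0.22, -0.185, 0, 0, 0, 0, 1, 0, 0, 0.3, 0, 0, 0, 1, 0, 0, 0.3, 0, 0, 0, 1, 0, 0, 0.3, 0, 0, 0, 1, 0, 0, 0.3, 0, 0, 0, 1, 0, 0, 0.2, 0, 0, 0, 1, 0, 0, 0.1, 0, 0, 0, 1, 0, 0, 0, 0, 0, 0, 1, 0, 0, 0, 0, 0, 0])

```text
clock: 3.55
tcp_pos: [563.6, 20.6, 199.4]
orientation: [0.134, 0.991, 0.0, 0.0]
ft_force: [0.5, -0.3, 1.1]
opening: 91.3
finger_force: 0.0
```

```bash
python3 - <<'E'
from h import *
to(563.5,19.5,196)
c=shot('wrist');P=pts(c);save(c,'w2.png')
c2=shot('scene');save(c2,'s2.png',(260,130,400,270),4)
m=(P[...,2]>208)&(np.hypot(P[...,0]-563,P[...,1]-20)<25)&(c['depth']>0)
q=P[m];print(len(q),q.min(0),q.max(0)) if m.any() else 0
E
```

```text
t 3.55 tcp [563.6  20.6 199.4] yawY 74.6 F [ 0.5 -0.3  1.1] op 91.3 q [-0.07  0.42  1.52 -0.    1.2  -1.37]
units [-0.004 -0.022  0.069] tool z [ 0.001 -0.    -1.   ]
4916 [538.02689319   3.82376949 208.06479597] [580.44709272  35.44139655 327.94339689]
```

View pics/s2.png

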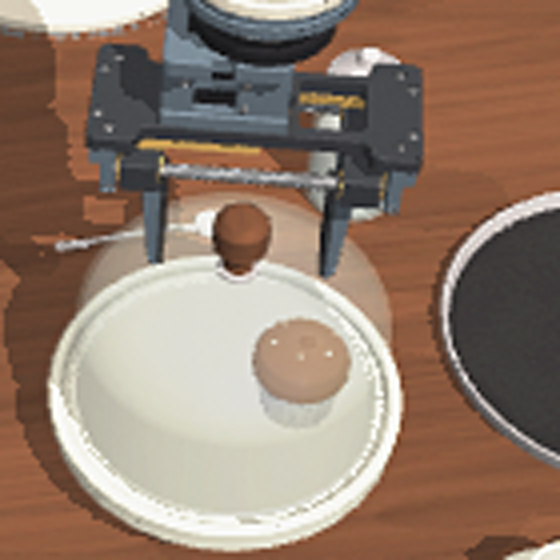

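The knob at (243,230) is centred between the fingertips at (155,255) and (327,270). I'm lowering slightly and closing gently.

>>> arm_command(rows=[0.9, 0, -0.015, 0.06, 0, 0, 0, 0.8, 0, 0, 0, 0, 0, 0, 0.7, 0, 0, 0, 0, 0, 0, 0.6, 0, 0, 0, 0, 0, 0, 0.5, 0, 0, 0, 0, 0, 0, 0.45, 0, 0, 0, 0, 0, 0, 0.4, 0, 0, 0, 0, 0, 0, 0.38, 0, 0, 0, 0, 0, 0, 0.36, 0, 0, 0, 0, 0, 0, 0.34, 0, 0, 0, 0, 0, 0, 0.3, 0, 0, 0, 0, 0, 0, 0.2, 0, 0, 0, 0, 0, 0], grip_force=20)

```text
clock: 4.85
tcp_pos: [563.0, 19.9, 195.9]
orientation: [0.134, 0.991, -0.0, -0.0]
ft_force: [0.1, -1.2, -0.2]
opening: 33.6
finger_force: 20.0
```

>>> arm_command(rows=[0, 0, 0, 0, 0, 0, 0, 0, 0, 0, 0, 0, 0, 0, 0, 0, 0, 0, 0, 0, 0, 0, 0, 0, 0, 0, 0, 0], grip_force=25)

```text
clock: 5.25
tcp_pos: [563.0, 19.9, 195.9]
orientation: [0.134, 0.991, -0.0, -0.0]
ft_force: [-0.1, -1.7, 0.1]
opening: 33.3
finger_force: 25.0
```

>>> arm_command(rows=[0, 0, 0, -0.03, 0, 0, 0, 0, 0, 0, -0.06, 0, 0, 0, 0, 0, 0, -0.1, 0, 0, 0, 0, 0, 0, -0.15, 0, 0, 0, 0, 0, 0, -0.2, 0, 0, 0, 0, 0, 0, -0.25, 0, 0, 0, 0, 0, 0, -0.25, 0, 0, 0, 0, 0, 0, -0.25, 0, 0, 0, 0, 0, 0, -0.25, 0, 0, 0, 0, 0, 0, -0.2, 0, 0, 0, 0, 0, 0, -0.1, 0, 0, 0, 0, 0, 0, 0, 0, 0, 0])

```text
clock: 6.45
tcp_pos: [563.3, 20.0, 288.6]
orientation: [0.134, 0.991, 0.0, 0.001]
ft_force: [0.3, -0.7, -7.5]
opening: 32.9
finger_force: 25.0
```

```bash
python3 - <<'E'
from h import *
to(518,326,288)
c=shot('top');save(c,'t3.png',(60,140,320,320),3)
P=pts(c)
E
```

```text
t 6.45 tcp [563.3  20.  288.6] yawY 74.6 F [ 0.3 -0.7 -7.5] op 32.9 q [-0.07  0.34  1.39  0.    1.41 -1.37]
units [2.498 5.661 0.011] tool z [ 0.001 -0.    -1.   ]
```

View pics/t3.png

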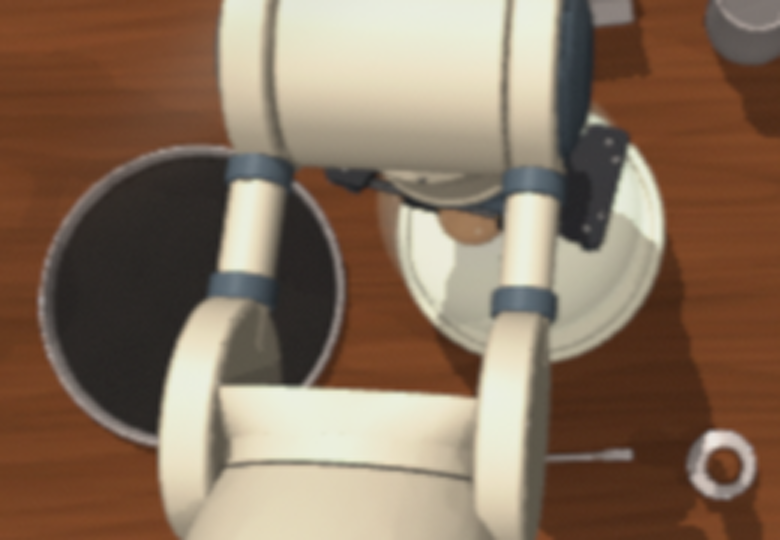

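Dome held (about 7.5 N); going over to the tray.

>>> arm_command(rows=[0, 0.05, 0.12, 0, 0, 0, 0, 0, 0.1, 0.22, 0, 0, 0, 0, 0, 0.13, 0.295, 0, 0, 0, 0, 0, 0.13, 0.295, 0, 0, 0, 0, 0, 0.13, 0.295, 0, 0, 0, 0, 0, 0.13, 0.295, 0, 0, 0, 0, 0, 0.13, 0.295, 0, 0, 0, 0, 0, 0.13, 0.295, 0, 0, 0, 0, 0, 0.13, 0.295, 0, 0, 0, 0, 0, 0.13, 0.295, 0, 0, 0, 0, 0, 0.13, 0.295, 0, 0, 0, 0, 0, 0.13, 0.295, 0, 0, 0, 0])

```text
clock: 7.7
tcp_pos: [536.6, 199.1, 287.9]
orientation: [0.134, 0.991, -0.0, -0.0]
ft_force: [-0.0, -0.6, -7.2]
opening: 33.4
finger_force: 25.0
```

>>> arm_command(rows=[0, 0.13, 0.295, 0, 0, 0, 0, 0, 0.13, 0.295, 0, 0, 0, 0, 0, 0.13, 0.295, 0, 0, 0, 0, 0, 0.13, 0.295, 0, 0, 0, 0, 0, 0.13, 0.295, 0, 0, 0, 0, 0, 0.13, 0.295, 0, 0, 0, 0, 0, 0.13, 0.295, 0, 0, 0, 0, 0, 0.09, 0.2, 0, 0, 0, 0, 0, 0.05, 0.11, 0, 0, 0, 0, 0, 0, 0, 0, 0, 0, 0])

```text
clock: 8.7
tcp_pos: [517.6, 326.9, 287.8]
orientation: [0.134, 0.991, -0.0, -0.0]
ft_force: [-1.0, 0.1, -6.7]
opening: 33.6
finger_force: 25.0
```

```bash
python3 - <<'E'
from h import *
to(518,326,140)
c=shot('top');P=pts(c)
d=np.hypot(P[...,0]-563.5,P[...,1]-20.5);ok=c['depth']>0
m=ok&(P[...,2]>100)&(P[...,2]<135)&(d<100);q=P[m];print('old',len(q),cv2.minEnclosingCircle(q[:,:2].astype(np.float32)),q.max(0) )
# lip ring and tray rim, algebraic circle fit
def circ(q):
    A=np.c_[2*q[:,:2],np.ones(len(q))];s=np.linalg.lstsq(A,(q[:,:2]**2).sum(1),rcond=None)[0];return s[:2],np.sqrt(s[2]+s[:2]@s[:2])
m=ok&(P[...,2]>62)&(P[...,2]<75)&(d>98)&(d<122);print('lip',m.sum(),circ(P[m]))
d=np.hypot(P[...,0]-518,P[...,1]-326)
m=ok&(P[...,2]>8)&(P[...,2]<25)&(d>120)&(d<145);print('tray',m.sum(),circ(P[m]))
save(c,'t4.png',(60,120,340,320),2.8)
E
```

```text
t 8.7 tcp [517.6 326.9 287.8] yawY 74.6 F [-1.   0.1 -6.7] op 33.6 q [ 0.47  0.42  1.27  0.    1.45 -0.84]
units [-0.013 -0.014  2.956] tool z [-0. -0. -1.]
old 477 ((577.313720703125, 64.01239776611328), 30.98125457763672) [607.92329271  94.18371686 124.13961532]
lip 1058 (array([563.78642541,  19.94368257]), np.float64(108.31134594980968))
tray 442 (array([519.61482806, 325.55028458]), np.float64(131.35013906582753))
```

View pics/t4.png

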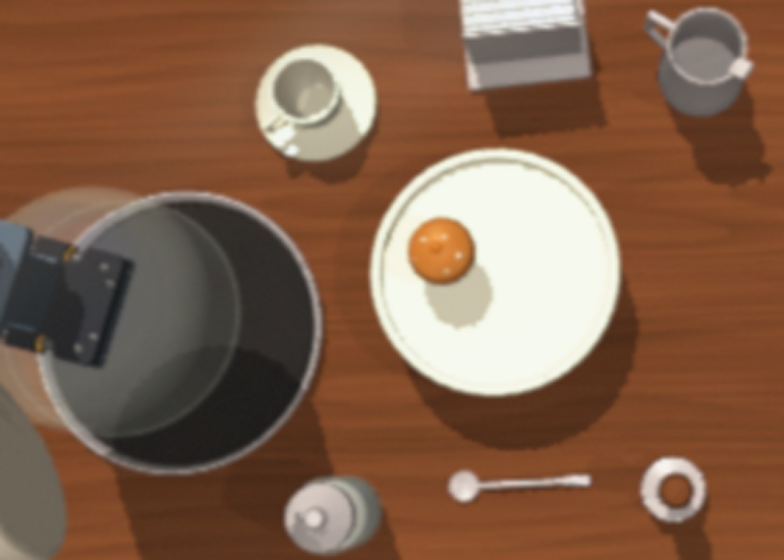

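The stand is now open with the old muffin at (440,250). The dome hangs over the tray, parallax shifting it left in the picture. Lowering.

>>> arm_command(rows=[0, 0, 0, 0.1, 0, 0, 0, 0, 0, 0, 0.2, 0, 0, 0, 0, 0, 0, 0.35, 0, 0, 0, 0, 0, 0, 0.35, 0, 0, 0, 0, 0, 0, 0.35, 0, 0, 0, 0, 0, 0, 0.35, 0, 0, 0, 0, 0, 0, 0.35, 0, 0, 0, 0, 0, 0, 0.3, 0, 0, 0, 0, 0, 0, 0.25, 0, 0, 0, 0, 0, 0, 0.15, 0, 0, 0, 0, 0, 0, 0.05, 0, 0, 0, 0, 0, 0, 0, 0, 0, 0])

```text
clock: 9.95
tcp_pos: [517.8, 326.2, 147.9]
orientation: [0.134, 0.991, -0.0, -0.0]
ft_force: [0.1, -0.1, -6.5]
opening: 33.2
finger_force: 25.0
```

>>> arm_command(rows=[0, 0, 0, 0.03, 0, 0, 0, 0, 0, 0, 0.03, 0, 0, 0, 0, 0, 0, 0.03, 0, 0, 0, 0, 0, 0, 0.03, 0, 0, 0, 0, 0, 0, 0.02, 0, 0, 0, 0, 0, 0, 0, 0, 0, 0, 0, 0, 0, 0, 0, 0, 0])

```text
clock: 10.65
tcp_pos: [517.7, 326.2, 140.9]
orientation: [0.134, 0.991, -0.0, -0.0]
ft_force: [-0.7, 0.7, -6.6]
opening: 33.2
finger_force: 25.0
```

>>> arm_command(rows=[0, 0, 0, 0.015, 0, 0, 0, 0, 0, 0, 0.01, 0, 0, 0, 0, 0, 0, 0, 0, 0, 0, 0, 0, 0, 0, 0, 0, 0])

```text
clock: 11.05
tcp_pos: [517.8, 326.3, 139.9]
orientation: [0.134, 0.991, 0.0, 0.0]
ft_force: [-1.6, -0.8, 0.1]
opening: 33.3
finger_force: 25.0
```

Contact, with the weight off the gripper. Releasing and rising.

>>> arm_command(rows=[0.38, 0, 0, 0, 0, 0, 0, 0.42, 0, 0, 0, 0, 0, 0, 0.5, 0, 0, 0, 0, 0, 0, 0.7, 0, 0, 0, 0, 0, 0, 1, 0, 0, 0, 0, 0, 0, 1, 0, 0, -0.2, 0, 0, 0, 1, 0, 0, -0.5, 0, 0, 0, 1, 0, 0, -0.6, 0, 0, 0, 1, 0, 0, -0.5, 0, 0, 0, 1, 0, 0, -0.2, 0, 0, 0])

```text
clock: 12.05
tcp_pos: [518.7, 326.7, 242.9]
orientation: [0.134, 0.991, 0.001, 0.002]
ft_force: [-0.2, -0.0, 0.2]
opening: 91.1
finger_force: 0.0
```

```bash
python3 - <<'E'
from h import *
to(466.5,-349.5,180)
E
```

```text
t 12.05 tcp [518.7 326.7 242.9] yawY 74.6 F [-0.2 -0.   0.2] op 91.1 q [ 0.46  0.45  1.34 -0.    1.35 -0.84]
units [ -2.582 -13.319   1.229] tool z [ 0.004  0.002 -1.   ]
```

>>> arm_command(rows=[1, -0.105, -0.55, 0, 0, 0, 0, 1, -0.105, -0.55, 0, 0, 0, 0, 1, -0.105, -0.55, 0, 0, 0, 0, 1, -0.105, -0.55, 0, 0, 0, 0, 1, -0.105, -0.55, 0, 0, 0, 0, 1, -0.105, -0.55, 0, 0, 0, 0, 1, -0.105, -0.55, 0, 0, 0, 0, 1, -0.105, -0.55, 0, 0, 0, 0, 1, -0.105, -0.55, 0, 0, 0, 0, 1, -0.105, -0.55, 0, 0, 0, 0, 1, -0.105, -0.55, 0, 0, 0, 0, 1, -0.105, -0.55, 0, 0, 0, 0])

```text
clock: 13.25
tcp_pos: [490.4, -9.7, 239.5]
orientation: [0.134, 0.991, -0.0, -0.0]
ft_force: [-0.0, 0.4, 0.2]
opening: 91.5
finger_force: 0.0
```

>>> arm_command(rows=[1, -0.105, -0.55, 0, 0, 0, 0, 1, -0.105, -0.55, 0, 0, 0, 0, 1, -0.105, -0.55, 0, 0, 0, 0, 1, -0.105, -0.55, 0, 0, 0, 0, 1, -0.105, -0.55, 0, 0, 0, 0, 1, -0.105, -0.55, 0, 0, 0, 0, 1, -0.105, -0.55, 0, 0, 0, 0, 1, -0.105, -0.55, 0, 0, 0, 0, 1, -0.105, -0.55, 0, 0, 0, 0, 1, -0.105, -0.55, 0, 0, 0, 0, 1, -0.105, -0.55, 0, 0, 0, 0, 1, -0.105, -0.55, 0, 0, 0, 0])

```text
clock: 14.45
tcp_pos: [463.5, -344.6, 239.4]
orientation: [0.134, 0.991, 0.0, -0.0]
ft_force: [0.4, 0.1, 0.1]
opening: 91.1
finger_force: 0.0
```

>>> arm_command(rows=[1, 0, 0, 0.1, 0, 0, 0.064, 1, 0, 0, 0.1, 0, 0, 0.064, 1, 0, 0, 0.1, 0, 0, 0.064, 1, 0, 0, 0.1, 0, 0, 0.064, 1, 0, 0, 0.1, 0, 0, 0.064, 1, 0, 0, 0.1, 0, 0, 0.064, 1, 0, 0, 0.1, 0, 0, 0.064, 1, 0, 0, 0.1, 0, 0, 0.064, 1, 0, 0, 0.1, 0, 0, 0.064, 1, 0, 0, 0.1, 0, 0, 0.064, 1, 0, 0, 0.1, 0, 0, 0.064, 1, 0, 0, 0.1, 0, 0, 0.064])

```text
clock: 15.65
tcp_pos: [463.7, -343.4, 179.2]
orientation: [0.808, 0.589, -0.0, -0.0]
ft_force: [-1.7, 0.1, -0.6]
opening: 91.3
finger_force: 0.0
```

```bash
python3 - <<'E'
from h import *
to(466.5,-349.5,28)
c=shot('wrist');P=pts(c);save(c,'w5.png')
m=(P[...,2]>35)&(P[...,2]<85)&(np.hypot(P[...,0]-466,P[...,1]+350)<45)&(c['depth']>0)
q=P[m];print(len(q),q.min(0),q.max(0),cv2.minEnclosingCircle(q[:,:2].astype(np.float32)))
E
```

```text
t 15.65 tcp [ 463.7 -343.4  179.2] yawY -17.9 F [-1.7  0.1 -0.6] op 91.3 q [-0.74  0.46  1.51  0.    1.17 -0.43]
units [-0.101  0.092  3.024] tool z [-0.  0. -1.]
3813 [ 435.99769559 -383.36166452   43.37405219] [ 496.93279024 -321.95492103   68.16331753] ((466.24212646484375, -352.5328063964844), 31.068103790283203)
```

View pics/w5.png

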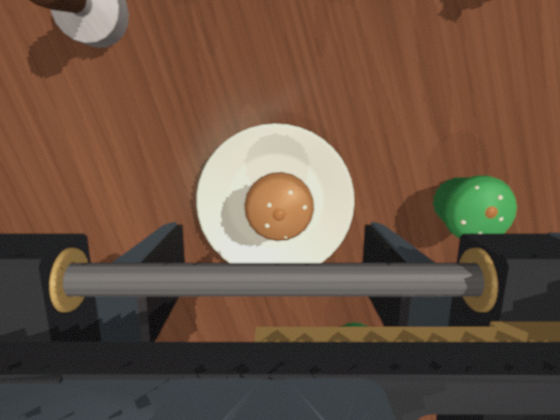

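The muffin is centred at pixel (280,206) and the green one sits clear at (485,207). Descending to grip it.

>>> arm_command(rows=[1, -0.14, 0.1, 0.1, 0, 0, 0, 1, 0, 0, 0.4, 0, 0, 0, 1, 0, 0, 0.4, 0, 0, 0, 1, 0, 0, 0.4, 0, 0, 0, 1, 0, 0, 0.4, 0, 0, 0, 1, 0, 0, 0.4, 0, 0, 0, 1, 0, 0, 0.4, 0, 0, 0, 1, 0, 0, 0.3, 0, 0, 0, 1, 0, 0, 0.15, 0, 0, 0, 1, 0, 0, 0.07, 0, 0, 0, 1, 0, 0, 0, 0, 0, 0, 1, 0, 0, 0, 0, 0, 0])

```text
clock: 16.9
tcp_pos: [466.9, -352.1, 29.3]
orientation: [0.807, 0.591, 0.0, 0.0]
ft_force: [0.2, -0.2, -0.1]
opening: 91.3
finger_force: 0.0
```

>>> arm_command(rows=[0.9, 0, 0, 0, 0, 0, 0, 0.82, 0, 0, 0, 0, 0, 0, 0.76, 0, 0, 0, 0, 0, 0, 0.72, 0, 0, 0, 0, 0, 0, 0.69, 0, 0, 0, 0, 0, 0, 0.66, 0, 0, 0, 0, 0, 0, 0.63, 0, 0, 0, 0, 0, 0, 0.6, 0, 0, 0, 0, 0, 0, 0.55, 0, 0, 0, 0, 0, 0, 0.5, 0, 0, 0, 0, 0, 0], grip_force=5)

```text
clock: 17.9
tcp_pos: [466.6, -351.7, 28.7]
orientation: [0.807, 0.591, 0.0, -0.0]
ft_force: [-0.4, 1.1, 2.4]
opening: 61.8
finger_force: 5.0
```

>>> arm_command(rows=[0.5, 0, 0, -0.05, 0, 0, 0, 0.5, 0, 0, -0.1, 0, 0, 0, 0.5, 0, 0, -0.2, 0, 0, 0, 0.5, 0, 0, -0.3, 0, 0, 0, 0.5, 0, 0, -0.4, 0, 0, 0, 0.5, 0, 0, -0.4, 0, 0, 0, 0.5, 0, 0, -0.4, 0, 0, 0, 0.5, 0, 0, -0.4, 0, 0, 0, 0.5, 0, 0, -0.3, 0, 0, 0, 0.5, 0, 0, -0.1, 0, 0, 0], grip_force=7)

```text
clock: 18.9
tcp_pos: [467.2, -352.2, 163.5]
orientation: [0.807, 0.591, 0.0, 0.001]
ft_force: [0.2, 0.4, -1.3]
opening: 61.4
finger_force: 7.0
```

```bash
python3 - <<'E'
from h import *
to(551.5,-20.5,82.7)
E
```

```text
t 18.9 tcp [ 467.2 -352.2  163.5] yawY -17.6 F [ 0.2  0.4 -1.3] op 61.4 q [-0.75  0.49  1.51 -0.    1.14 -0.44]
units [ 6.837 -0.398  1.606] tool z [ 0.002 -0.002 -1.   ]
```

>>> arm_command(rows=[0.5, 0.1, 0, 0, 0, 0, 0, 0.5, 0.2, 0, 0, 0, 0, 0, 0.5, 0.32, -0.02, 0, 0, 0, 0, 0.5, 0.32, -0.02, 0, 0, 0, 0, 0.5, 0.32, -0.02, 0, 0, 0, 0, 0.5, 0.32, -0.02, 0, 0, 0, 0, 0.5, 0.32, -0.02, 0, 0, 0, 0, 0.5, 0.32, -0.02, 0, 0, 0, 0, 0.5, 0.32, -0.02, 0, 0, 0, 0, 0.5, 0.32, -0.02, 0, 0, 0, 0, 0.5, 0.32, -0.02, 0, 0, 0, 0, 0.5, 0.32, -0.02, 0, 0, 0, 0])

```text
clock: 20.1
tcp_pos: [510.1, -180.6, 161.2]
orientation: [0.807, 0.591, 0.0, -0.0]
ft_force: [-0.3, 0.3, -1.0]
opening: 61.6
finger_force: 7.0
```

>>> arm_command(rows=[0.5, 0.32, -0.02, 0, 0, 0, 0, 0.5, 0.32, -0.02, 0, 0, 0, 0, 0.5, 0.32, -0.02, 0, 0, 0, 0, 0.5, 0.32, -0.02, 0, 0, 0, 0, 0.5, 0.32, -0.02, 0, 0, 0, 0, 0.5, 0.32, -0.02, 0, 0, 0, 0, 0.5, 0.32, -0.02, 0, 0, 0, 0, 0.5, 0.32, -0.02, 0, 0, 0, 0, 0.5, 0.32, -0.02, 0, 0, 0, 0, 0.25, 0.25, -0.01, 0, 0, 0, 0, 0.25, 0.15, -0.01, 0, 0, 0, 0, 0.25, 0.06, 0, 0, 0, 0, 0])

```text
clock: 21.3
tcp_pos: [550.9, -18.9, 161.1]
orientation: [0.807, 0.591, -0.0, -0.0]
ft_force: [0.3, -0.3, -0.3]
opening: 61.6
finger_force: 7.0
```

```bash
python3 - <<'E'
from h import *
c=shot('wrist');save(c,'w6.png')
to(551.5,-20.5,82.7)
E
```

```text
t 21.35 tcp [550.9 -19.  161.1] yawY -17.5 F [-0.8  0.3 -0.8] op 61.7 q [-0.14  0.45  1.59  0.    1.1   0.16]
units [-0.025  0.021  1.569] tool z [-0.  0. -1.]
```

View pics/w6.png

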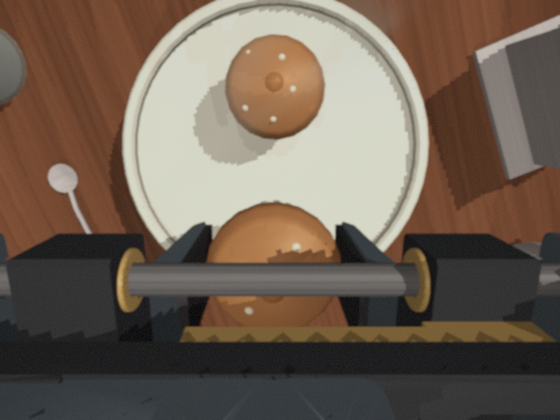

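The fresh muffin (273,265) is held upright, opposite the old one (275,87). Lowering.

>>> arm_command(rows=[0.5, -0.02, 0.02, 0.1, 0, 0, 0, 0.5, 0, 0, 0.2, 0, 0, 0, 0.5, 0, 0, 0.3, 0, 0, 0, 0.5, 0, 0, 0.3, 0, 0, 0, 0.5, 0, 0, 0.25, 0, 0, 0, 0.5, 0, 0, 0.15, 0, 0, 0, 0.5, 0, 0, 0.1, 0, 0, 0, 0.5, 0, 0, 0.05, 0, 0, 0, 0.5, 0, 0, 0.04, 0, 0, 0, 0.5, 0, 0, 0.03, 0, 0, 0, 0.5, 0, 0, 0.02, 0, 0, 0, 0.5, 0, 0, 0, 0, 0, 0])

```text
clock: 22.55
tcp_pos: [551.4, -20.9, 84.3]
orientation: [0.807, 0.591, 0.0, 0.0]
ft_force: [0.4, -0.5, 0.3]
opening: 61.6
finger_force: 7.0
```

>>> arm_command(rows=[0.5, 0, 0, 0.01, 0, 0, 0, 0.5, 0, 0, 0, 0, 0, 0, 0.5, 0, 0, 0, 0, 0, 0])

```text
clock: 22.85
tcp_pos: [551.4, -20.9, 83.7]
orientation: [0.807, 0.591, 0.0, 0.0]
ft_force: [-0.2, 0.3, 0.1]
opening: 61.8
finger_force: 7.0
```

>>> arm_command(rows=[0.5, 0, 0, 0.01, 0, 0, 0, 0.5, 0, 0, 0.01, 0, 0, 0, 0.5, 0, 0, 0, 0, 0, 0, 0.5, 0, 0, 0, 0, 0, 0])

```text
clock: 23.25
tcp_pos: [551.4, -20.9, 82.7]
orientation: [0.807, 0.591, 0.0, 0.0]
ft_force: [-0.3, -0.2, 1.4]
opening: 61.5
finger_force: 7.0
```

>>> arm_command(rows=[0.69, 0, 0, 0, 0, 0, 0, 0.72, 0, 0, 0, 0, 0, 0, 0.78, 0, 0, 0, 0, 0, 0, 0.88, 0, 0, 0, 0, 0, 0, 1, 0, 0, 0, 0, 0, 0, 1, 0, 0, -0.1, 0, 0, 0, 1, 0, 0, -0.3, 0, 0, 0, 1, 0, 0, -0.5, 0, 0, 0, 1, 0, 0, -0.6, 0, 0, 0, 1, 0, 0, -0.7, 0, 0, 0, 1, 0, 0, -0.7, 0, 0, 0, 1, 0, 0, -0.4, 0, 0, 0])

```text
clock: 24.45
tcp_pos: [552.0, -20.9, 250.9]
orientation: [0.807, 0.591, 0.001, 0.001]
ft_force: [0.3, -0.2, -0.3]
opening: 91.0
finger_force: 0.0
```

```bash
python3 - <<'E'
from h import *
to(518,326.3,242)
E
```

```text
t 24.45 tcp [552.  -20.9 250.9] yawY -17.6 F [ 0.3 -0.2 -0.3] op 91.0 q [-0.15  0.35  1.48  0.    1.31  0.16]
units [ 6.416 -2.744  0.172] tool z [ 0.003 -0.    -1.   ]
```

>>> arm_command(rows=[1, 0, 0, 0, 0, 0, -0.064, 1, 0, 0, 0, 0, 0, -0.064, 1, 0, 0, 0, 0, 0, -0.064, 1, 0, 0, 0, 0, 0, -0.064, 1, 0, 0, 0, 0, 0, -0.064, 1, 0, 0, 0, 0, 0, -0.064, 1, 0, 0, 0, 0, 0, -0.064, 1, 0, 0, 0, 0, 0, -0.064, 1, 0, 0, 0, 0, 0, -0.064, 1, 0, 0, 0, 0, 0, -0.064, 1, 0, 0, 0, 0, 0, -0.064, 1, 0, 0, 0, 0, 0, -0.064])

```text
clock: 25.65
tcp_pos: [551.2, -20.9, 248.1]
orientation: [0.131, 0.991, 0.0, 0.0]
ft_force: [-0.7, 0.4, -0.6]
opening: 91.4
finger_force: 0.0
```

>>> arm_command(rows=[1, 0.21, 0.54, 0, 0, 0, 0, 1, 0.21, 0.54, 0, 0, 0, 0, 1, 0.21, 0.54, 0, 0, 0, 0, 1, 0.21, 0.54, 0, 0, 0, 0, 1, 0.21, 0.54, 0, 0, 0, 0, 1, 0.21, 0.54, 0, 0, 0, 0, 1, 0.21, 0.54, 0, 0, 0, 0, 1, 0.21, 0.54, 0, 0, 0, 0, 1, 0.21, 0.54, 0, 0, 0, 0, 1, 0.21, 0.54, 0, 0, 0, 0, 1, 0.21, 0.54, 0, 0, 0, 0, 1, 0.19, 0.5, 0, 0, 0, 0])

```text
clock: 26.85
tcp_pos: [515.9, 324.1, 248.1]
orientation: [0.134, 0.991, 0.0, 0.0]
ft_force: [-0.2, -0.3, -0.3]
opening: 91.3
finger_force: 0.0
```

>>> arm_command(rows=[1, 0, 0, 0, 0, 0, 0, 1, 0, 0, 0, 0, 0, 0])

```text
clock: 27.05
tcp_pos: [516.1, 322.9, 247.8]
orientation: [0.133, 0.991, -0.0, -0.0]
ft_force: [0.7, -0.5, 0.2]
opening: 91.2
finger_force: 0.0
```

```bash
python3 - <<'E'
from h import *
to(517.8,326.3,140)
c=shot('top');P=pts(c);ok=c['depth']>0
for n,x,y in(('old',577.3,64),('new',551.4,-20.9)):
    m=ok&(P[...,2]>100)&(P[...,2]<135)&(np.hypot(P[...,0]-x,P[...,1]-y)<42);q=P[m];print(n,len(q),cv2.minEnclosingCircle(q[:,:2].astype(np.float32)),q.max(0))
d=np.hypot(P[...,0]-563.8,P[...,1]-20)
m=ok&(P[...,2]>62)&(P[...,2]<75)&(d>98)&(d<122);q=P[m]
A=np.c_[2*q[:,:2],np.ones(len(q))];s=np.linalg.lstsq(A,(q[:,:2]**2).sum(1),rcond=None)[0];print('lip',len(q),s[:2])
save(c,'t7.png',(60,120,340,320),2.8)
E
```

```text
t 27.05 tcp [516.1 322.9 247.8] yawY 74.7 F [ 0.7 -0.5  0.2] op 91.2 q [ 0.46  0.44  1.34 -0.    1.36 -0.84]
units [-0.016  0.075  2.155] tool z [-0. -0. -1.]
old 476 ((577.4224853515625, 64.11809539794922), 30.931285858154297) [607.98499464  93.96870232 125.74097395]
new 474 ((551.1878662109375, -19.32965660095215), 30.979999542236328) [580.53483378  11.63599824 124.10017891]
lip 1046 [563.58172049  19.8330593 ]
```

View pics/t7.png

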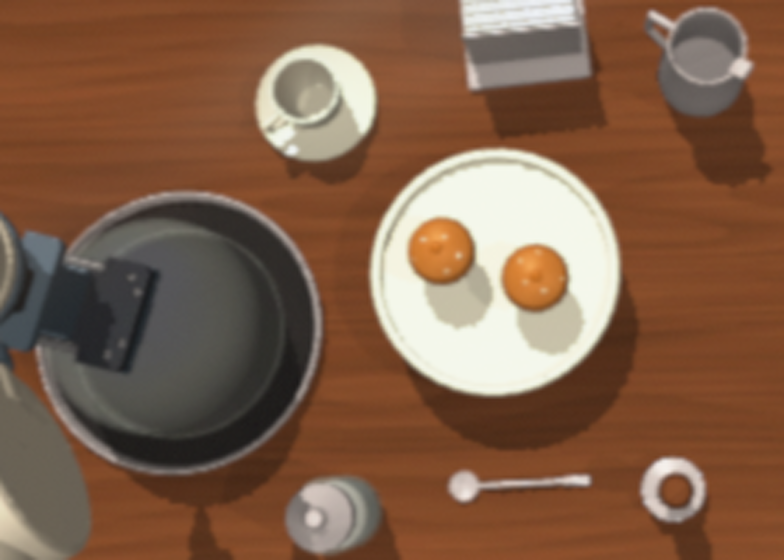

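Both muffins stand upright at (440,250) and (535,277), well in from the lip. The old one and the stand are unmoved, and the dome is on the tray at (185,325). Fetching the dome now.

>>> arm_command(rows=[1, -0.016, 0.075, 0.05, 0, 0, 0, 1, 0, 0, 0.2, 0, 0, 0, 1, 0, 0, 0.35, 0, 0, 0, 1, 0, 0, 0.35, 0, 0, 0, 1, 0, 0, 0.35, 0, 0, 0, 1, 0, 0, 0.3, 0, 0, 0, 1, 0, 0, 0.25, 0, 0, 0, 1, 0, 0, 0.15, 0, 0, 0, 1, 0, 0, 0.1, 0, 0, 0, 1, 0, 0, 0.05, 0, 0, 0, 1, 0, 0, 0, 0, 0, 0, 1, 0, 0, 0, 0, 0, 0])

```text
clock: 28.3
tcp_pos: [518.4, 326.3, 140.6]
orientation: [0.134, 0.991, 0.0, 0.0]
ft_force: [-0.6, 0.1, -1.2]
opening: 91.5
finger_force: 0.0
```

```bash
python3 -c "
from h import *
to(517.8,326.3,140)"
```

```text
t 28.3 tcp [518.4 326.3 140.6] yawY 74.6 F [-0.6  0.1 -1.2] op 91.5 q [ 0.46  0.55  1.46 -0.    1.13 -0.84]
units [ 0.011 -0.002  0.012] tool z [ 0.001  0.    -1.   ]
```

>>> arm_command(rows=[0.9, 0.01, 0, 0.01, 0, 0, 0, 0.75, 0, 0, 0, 0, 0, 0, 0.6, 0, 0, 0, 0, 0, 0, 0.5, 0, 0, 0, 0, 0, 0, 0.43, 0, 0, 0, 0, 0, 0, 0.4, 0, 0, 0, 0, 0, 0, 0.37, 0, 0, 0, 0, 0, 0, 0.34, 0, 0, 0, 0, 0, 0, 0.3, 0, 0, 0, 0, 0, 0, 0.2, 0, 0, 0, 0, 0, 0, 0, 0, 0, 0, 0, 0, 0, 0, 0, 0, 0, 0, 0, 0], grip_force=25)

```text
clock: 29.5
tcp_pos: [517.6, 326.3, 139.6]
orientation: [0.134, 0.991, -0.0, -0.0]
ft_force: [0.0, 0.6, -0.4]
opening: 33.6
finger_force: 25.0
```

>>> arm_command(rows=[0, 0, 0, -0.03, 0, 0, 0, 0, 0, 0, -0.06, 0, 0, 0, 0, 0, 0, -0.12, 0, 0, 0, 0, 0, 0, -0.25, 0, 0, 0, 0, 0, 0, -0.35, 0, 0, 0, 0, 0, 0, -0.4, 0, 0, 0, 0, 0, 0, -0.4, 0, 0, 0, 0, 0, 0, -0.4, 0, 0, 0, 0, 0, 0, -0.4, 0, 0, 0, 0, 0, 0, -0.35, 0, 0, 0, 0, 0, 0, -0.25, 0, 0, 0, 0, 0, 0, -0.1, 0, 0, 0])

```text
clock: 30.7
tcp_pos: [518.0, 326.5, 297.0]
orientation: [0.134, 0.991, 0.001, 0.001]
ft_force: [0.6, -0.3, -7.6]
opening: 33.5
finger_force: 25.0
```

```bash
python3 -c "
from h import *
to(563.2,19.9,294)"
```

```text
t 30.7 tcp [518.  326.5 297. ] yawY 74.6 F [ 0.6 -0.3 -7.6] op 33.5 q [ 0.46  0.41  1.26  0.    1.47 -0.84]
units [-2.5   -5.671  0.055] tool z [ 0.002  0.001 -1.   ]
```

>>> arm_command(rows=[0, -0.05, -0.12, 0, 0, 0, 0, 0, -0.1, -0.22, 0, 0, 0, 0, 0, -0.13, -0.295, 0, 0, 0, 0, 0, -0.13, -0.295, 0, 0, 0, 0, 0, -0.13, -0.295, 0, 0, 0, 0, 0, -0.13, -0.295, 0, 0, 0, 0, 0, -0.13, -0.295, 0, 0, 0, 0, 0, -0.13, -0.295, 0, 0, 0, 0, 0, -0.13, -0.295, 0, 0, 0, 0, 0, -0.13, -0.295, 0, 0, 0, 0, 0, -0.13, -0.295, 0, 0, 0, 0, 0, -0.13, -0.295, 0, 0, 0, 0])

```text
clock: 31.9
tcp_pos: [544.0, 147.1, 295.2]
orientation: [0.134, 0.991, 0.0, 0.0]
ft_force: [-0.0, -0.8, -7.1]
opening: 33.1
finger_force: 25.0
```

>>> arm_command(rows=[0, -0.13, -0.295, 0, 0, 0, 0, 0, -0.13, -0.295, 0, 0, 0, 0, 0, -0.13, -0.295, 0, 0, 0, 0, 0, -0.13, -0.295, 0, 0, 0, 0, 0, -0.13, -0.295, 0, 0, 0, 0, 0, -0.13, -0.295, 0, 0, 0, 0, 0, -0.13, -0.295, 0, 0, 0, 0, 0, -0.09, -0.2, 0, 0, 0, 0, 0, -0.05, -0.11, 0, 0, 0, 0, 0, 0, 0, 0, 0, 0, 0, 0, 0, 0, 0, 0, 0, 0])

```text
clock: 33.0
tcp_pos: [562.8, 20.3, 295.1]
orientation: [0.134, 0.991, 0.0, -0.0]
ft_force: [-0.7, -0.6, -6.2]
opening: 33.3
finger_force: 25.0
```

```bash
python3 -c "
from h import *
to(563.2,19.9,195.6)"
```

```text
t 33.0 tcp [562.8  20.3 295.1] yawY 74.6 F [-0.7 -0.6 -6.2] op 33.3 q [-0.07  0.34  1.38  0.    1.43 -1.37]
units [-0.01  -0.007  1.991] tool z [-0.  0. -1.]
```

>>> arm_command(rows=[0, -0.01, -0.005, 0.05, 0, 0, 0, 0, 0, 0, 0.12, 0, 0, 0, 0, 0, 0, 0.2, 0, 0, 0, 0, 0, 0, 0.25, 0, 0, 0, 0, 0, 0, 0.25, 0, 0, 0, 0, 0, 0, 0.25, 0, 0, 0, 0, 0, 0, 0.2, 0, 0, 0, 0, 0, 0, 0.15, 0, 0, 0, 0, 0, 0, 0.08, 0, 0, 0, 0, 0, 0, 0.03, 0, 0, 0, 0, 0, 0, 0, 0, 0, 0, 0, 0, 0, 0, 0, 0, 0])

```text
clock: 34.2
tcp_pos: [563.6, 19.6, 216.6]
orientation: [0.134, 0.991, 0.0, 0.0]
ft_force: [-0.6, -0.8, -6.7]
opening: 33.1
finger_force: 25.0
```

```bash
python3 -c "
from h import *
to(563.2,19.9,195.6)"
```

```text
t 34.2 tcp [563.6  19.6 216.6] yawY 74.6 F [-0.6 -0.8 -6.7] op 33.1 q [-0.07  0.4   1.5  -0.    1.24 -1.37]
units [0.01  0.004 0.42 ] tool z [ 0.001 -0.    -1.   ]
```

Slowly past the lip, watching the force.

>>> arm_command(rows=[0, 0, 0, 0.06, 0, 0, 0, 0, 0, 0, 0.06, 0, 0, 0, 0, 0, 0, 0.06, 0, 0, 0, 0, 0, 0, 0.04, 0, 0, 0, 0, 0, 0, 0.02, 0, 0, 0, 0, 0, 0, 0, 0, 0, 0])

```text
clock: 34.8
tcp_pos: [563.3, 19.6, 204.0]
orientation: [0.134, 0.991, -0.0, -0.0]
ft_force: [-0.8, 0.9, -5.8]
opening: 33.2
finger_force: 25.0
```

>>> arm_command(rows=[0, 0, 0, 0.03, 0, 0, 0, 0, 0, 0, 0.03, 0, 0, 0, 0, 0, 0, 0.03, 0, 0, 0, 0, 0, 0, 0.03, 0, 0, 0, 0, 0, 0, 0, 0, 0, 0])

```text
clock: 35.3
tcp_pos: [563.2, 19.6, 197.9]
orientation: [0.134, 0.991, -0.0, -0.0]
ft_force: [-0.2, -0.2, -6.4]
opening: 33.5
finger_force: 25.0
```

>>> arm_command(rows=[0, 0, 0, 0.015, 0, 0, 0, 0, 0, 0, 0.015, 0, 0, 0, 0, 0, 0, 0.01, 0, 0, 0, 0, 0, 0, 0, 0, 0, 0, 0, 0, 0, 0, 0, 0, 0])

```text
clock: 35.8
tcp_pos: [563.3, 19.6, 196.2]
orientation: [0.134, 0.991, -0.0, -0.0]
ft_force: [0.5, -0.3, -6.1]
opening: 33.4
finger_force: 25.0
```

>>> arm_command(rows=[0, 0, 0, 0.012, 0, 0, 0, 0, 0, 0, 0, 0, 0, 0, 0, 0, 0, 0, 0, 0, 0])

```text
clock: 36.1
tcp_pos: [563.4, 19.6, 195.7]
orientation: [0.134, 0.991, 0.0, 0.0]
ft_force: [-0.2, 0.1, -4.0]
opening: 33.3
finger_force: 25.0
```

>>> arm_command(rows=[0, 0, 0, 0.012, 0, 0, 0, 0, 0, 0, 0, 0, 0, 0, 0, 0, 0, 0, 0, 0, 0])

```text
clock: 36.4
tcp_pos: [563.5, 19.6, 195.6]
orientation: [0.134, 0.991, 0.0, 0.0]
ft_force: [-3.3, 0.3, 5.1]
opening: 33.4
finger_force: 25.0
```

>>> arm_command(rows=[0, 0, 0, -0.007, 0, 0, 0, 0, 0, 0, 0, 0, 0, 0, 0.38, 0, 0, 0, 0, 0, 0, 0.42, 0, 0, 0, 0, 0, 0, 0.5, 0, 0, 0, 0, 0, 0, 0.7, 0, 0, 0, 0, 0, 0, 1, 0, 0, 0, 0, 0, 0, 1, 0, 0, -0.1, 0, 0, 0, 1, 0, 0, -0.4, 0, 0, 0, 1, 0, 0, -0.5, 0, 0, 0, 1, 0, 0, -0.6, 0, 0, 0, 1, 0, 0, -0.4, 0, 0, 0])

```text
clock: 37.6
tcp_pos: [563.7, 19.6, 297.7]
orientation: [0.134, 0.991, 0.0, 0.001]
ft_force: [1.1, -0.8, -0.4]
opening: 91.0
finger_force: 0.0
```

>>> arm_command(rows=[1, 0.25, 0.6, 0, 0, 0, 0, 1, 0.25, 0.6, 0, 0, 0, 0, 1, 0.25, 0.6, 0, 0, 0, 0, 1, 0.25, 0.6, 0, 0, 0, 0, 1, 0.25, 0.6, 0, 0, 0, 0, 1, 0.25, 0.6, 0, 0, 0, 0, 1, 0.25, 0.6, 0, 0, 0, 0, 1, 0.25, 0.6, 0, 0, 0, 0, 1, 0.25, 0.6, 0, 0, 0, 0, 1, 0.1, 0.2, 0, 0, 0, 0, 1, 0, 0, 0, 0, 0, 0])

```text
clock: 38.7
tcp_pos: [524.0, 321.9, 295.4]
orientation: [0.133, 0.991, 0.0, 0.0]
ft_force: [-0.1, -0.8, 0.0]
opening: 91.2
finger_force: 0.0
```

```bash
python3 - <<'E'
from h import *
to(563.2,19.9,195.6)
c=shot('top');P=pts(c);ok=c['depth']>0
m=ok&(P[...,2]>205)&(P[...,2]<240)&(np.hypot(P[...,0]-563,P[...,1]-20)<40);q=P[m];print('knob',len(q),cv2.minEnclosingCircle(q[:,:2].astype(np.float32)),q.max(0))
a=cv2.resize(c['frame'][160:275,180:295],(390,390),interpolation=cv2.INTER_CUBIC)
s=shot('scene');b=cv2.resize(s['frame'][160:280,255:375],(390,390),interpolation=cv2.INTER_CUBIC)
cv2.imwrite('pics/fin.png',np.hstack([a,b])[:,:,::-1])
E
```

```text
t 38.7 tcp [524.  321.9 295.4] yawY 74.7 F [-0.1 -0.8  0. ] op 91.2 q [ 0.45  0.42  1.25  0.    1.47 -0.85]
units [-2.349 -5.62   1.996] tool z [ 0.  0. -1.]
knob 189 ((564.2094116210938, 20.641414642333984), 16.92858123779297) [580.92079008  37.35361997 232.38714915]
```

View pics/fin.png

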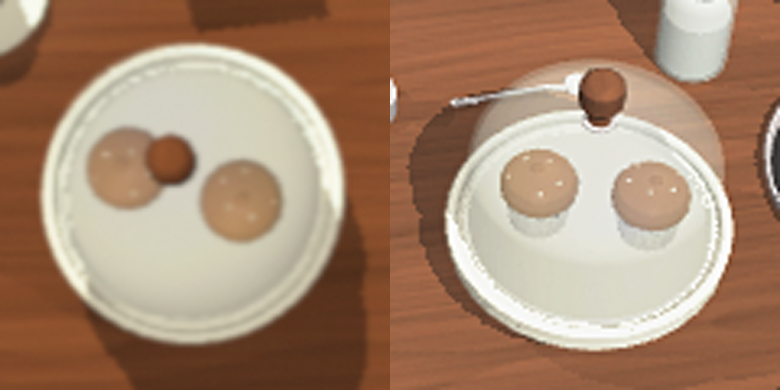

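The dome sits level inside the lip: the knob is at (170,160) in the top crop and measures (564,20.6), the same place and height as at the start. Both muffins stand upright under it, so I'm handing in.

```bash
python3 -c "
from bench import manip
print(manip.sign_off())"
```

```text
the job is handed in; nothing more can be done
None
```

The job is handed in: both muffins are upright on the stand, the dome is back over them level inside the lip, and the robot's clock read about 39 s of the 72 s allowed.

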